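# Close the leaning water filter with its bayonet cap

### The job

Put the loose cap back on the leaning water-filter housing and lock it: feed its two orange lugs through the slots of the blue collar, press it fully in against the spring, turn it a quarter turn clockwise up to the stop, and let it spring up into its locking notches. Let go of it, and leave the other things on the worktop where they stand.

Things in the scene. Friction and masses are not known exactly. Their poses are not given: they have to be found in the camera images.
- filter: water-filter housing, fixed: grey foot 110 mm across with a white barrel 95 mm across that leans 30 degrees from vertical mostly to the robot's right and a little towards it, its open mouth up; origin under the centre of the foot
- mouth (a point): centre of the housing's mouth, level with the top face of its blue collar, 147 mm up. z points out along the barrel's axis, y is level. Collar: flat ring, bore 62 mm across, with two opposite slots 22 mm wide, out to 80 mm across. The line through the slots lies within 0.4 rad of this y axis, turned about z, different each time and not reported: see or feel it
- channel (a point): point on the barrel's axis 8 mm below the mouth, level with the underside of the collar's roof. Under the roof a channel runs clockwise (seen from outside, looking in) from each slot to a stop a quarter turn on; at the stop the roof is only 4 mm thick, which makes a locking notch 4 mm deep in its underside. Counter-clockwise of each slot is a solid block
- spring_seat (a point): point on the barrel's axis 16 mm below the mouth: top of a sprung round plate, as it stands without the cap. It pushes the cap outwards, 3 N at first, 8 to 9 N with the cap pressed fully in, about 6 N when locked
- cap_grip (a point): middle of the blue grip of the loose cap (160 g, 75 mm high, stands on the worktop on its plug), on its axis, 56 mm above the plug's underside; z points along the axis away from the plug. Grip: eight-sided, 40 mm across flats, 19 mm above and below this point, flats facing x, y and the diagonals, so it can be gripped every 45 degrees
- cap_flange (a point): centre of the underside of the cap's white flange (88 mm across, 6 mm thick), 25 mm below cap_grip, same axes; the flange's upper face is 19 mm below cap_grip. Below the flange the plug: 58 mm across, 31 mm long, end chamfered to 48 mm over 6 mm
- cap_lugs (a point): point on the cap's axis, 39 mm below cap_grip, level with the middle of its two orange lugs, same axes. The lugs stand out of the plug along +x and -x, reach 37 mm from the axis, are 14 mm wide and 6 mm high; orange marks on the flange show where they are
- cap: the cap, origin at the underside of its plug. How far cap_grip lies out from the mouth: 42 mm with the lugs resting on the collar; about 40 mm with the lugs in the slots and only the spring carrying it; 28 mm with the lugs against the channel roof; 25 mm pressed fully in, flange on the collar; 32 mm locked, lugs sprung up into the notches
- soy_dispenser: small soy pot with a red top, 62 mm wide, 100 mm high; bystander; origin at the centre of its underside
- spice_1: spice jar with a red cap, 45 mm wide, 106 mm high; bystander; origin at the centre of its underside
- pink_salt: pink jar, 55 mm wide, 92 mm high; bystander; origin at the centre of its underside
- lemon: yellow lemon, 78 x 55 x 56 mm; bystander; origin at the centre of its underside
Things that resemble listed ones, but are neither listed nor needed, are in the scene too. What is shaped like the cap but purple or yellow is not meant.

How it is judged (in metres and radians):
On the way:
1. the cap, straight on the housing, is pressed in with its lugs below the collar's roof (z of cap_grip in the frame of mouth below 0.0288 m and angle between the z axis of cap_grip and the z axis of mouth, either way round below 0.1 rad and x of cap_grip in the frame of mouth between -0.006 and 0.006 m and y of cap_grip in the frame of mouth between -0.006 and 0.006 m), for 0.1 s.
At the end, for the whole second after the job is handed in: the cap sits straight on the housing (within 0.1 rad and 6 mm of the axis), released and at rest, its lugs sprung up into the locking notches: its grip point 30.2 to 34 mm out from the mouth along the axis (z of cap_grip in the frame of mouth between 0.0302 and 0.034 m and angle between the z axis of cap_grip and the z axis of mouth, either way round below 0.1 rad and x of cap_grip in the frame of mouth between -0.006 and 0.006 m and y of cap_grip in the frame of mouth between -0.006 and 0.006 m and linear speed of cap below 0.01 m/s); the robot touches nothing.
It fails at once if a bystander was pushed more than 30 mm from where it stood (distance of any of soy_dispenser, spice_1, pink_salt, lemon from where it was at the start of the episode above 0.03 m).
It also fails if it takes over 72 s, if anything falls off the work surface, if the arm or the gripper's body presses on something with over 40 N, if the wrist force passes 120 N, or if a joint passes its speed limit or range.

### The arm

A 6-joint arm with a two-finger parallel gripper is mounted at the origin on a cart in front of the work surface, level with it; the furniture and walls round the work are solid. World frame = base frame: x ahead of the robot, y to its left, z up, the work surface at z = 0. Lengths are in mm, angles in rad, forces in N, time in s.
With the tool pointing down it reaches from about 400 to 825 mm from the base axis. Payload 7 kg.
Tool frame: the origin (TCP) lies on the centre line of the jaws, within the pads' length; the fingertips stand arm.tcp_to_tips ahead of it and the grasp point (between the pads) lies 2 mm behind it (arm.tcp_to_tips is the distance from the TCP to the fingertips, in mm); z points along the fingers, y is the direction in which the jaws open and shut (so a half turn about z gives the same grasp; the last joint's range is limited). The gripper opens to 85 mm and grips with 20 to 120 N. Pads are 22 mm wide; open, the fingers measure 114 mm over their backs; the gripper's body (76 mm by 85 mm) begins 54 mm behind the grasp point. The pads swing forward as they close: fully open they stand 13 mm farther back than shut.
Start: joints at [1.508, 0.359, 0.012, 0, -1.224, -0.288], TCP at [231.971, 633.865, 248.302] pointing down, gripper open.
Joint ranges: [-3.07, 3.07], [-1.43, 2.12], [-1.02, 1.25], [-3.03, 1.67], [-3.05, -0], [-3.03, 3.03]. Speed limits (rad/s): [2.39, 2.39, 3.01, 3.14, 3.14, 3.14].

### API

Orientations are given as [roll, pitch, yaw] about the fixed x, y, z axes, in that order (R = Rz(yaw) Ry(pitch) Rx(roll)).
In Python, from plant import observe, eyes, workorder, arm gives the robot as it stands. The module is installed in compiled form; this text tells all that it offers.
- The arm moves only by the shell command python3 -m handwheel 'ROWS' [OPENING]. ROWS is JSON, a list of rows, each an object of numbers: "tx", "ty", "tz": the shift along the world's x, y, z scaled (see below); "rx", "ry", "rz": the turn, a rotation vector about the world's x, y, z scaled (see below). A call has 1 to 20 rows; each row is the pose to reach, as a shift and turn from the pose commanded when the call began, turning the shorter way round; what a row does not reach only later rows make up. The controller multiplies each number of a shift by 80 cm and each number of a turn by 180 degrees. A row lasts 1/8 s, in which the tool goes at most 62.5 mm and 10.7 degrees, less where a joint would pass 70% of its speed; a pose out of reach is approached as far as the arm can. A call with a number of a shift or a turn outside -1 to 1 is refused whole. A call with a gripper value outside its range is refused whole. OPENING is the closure, from -1 (fully open) to 1 (shut), so that 0 is half open, set as the call begins (- or left out, the last holds). The fingers move at their own pace and stop on an object; the grip force is fixed at half the most. Time passes only in rows, so rows that repeat a pose let the fingers close. It gives the time, the measured TCP pose, the force and the opening at its end, in the units of the state.
- observe(): the state, without advancing time (a new reading comes with each control period).
- eyes.read_camera(name): name is "scene" or "top" or "wrist"; returns a dict with "img" (480x640x3 uint8, red, green, blue), "mtx" (3x3 intrinsics, pixels), "rvec" (rotation vector, rad) and "tvec" (3), from world to camera coordinates, as OpenCV has them; the wrist camera has in their place "hand_eye" (4x4, takes a point from camera to tool coordinates, whose origin is the TCP and whose axes are the flange's). Camera axes: x right, y down, z forward; pixel columns grow to the right and rows downward; lengths in mm; the calibration is good to about 2 mm. The wrist camera is an equidistant fisheye: a pixel r from the principal point sees the ray r / f radians off the axis. A picture is of the moment at which its call begins: read the wrist's pose just before it. There is no depth.
- workorder.job_done(): hands the job in, once; it reports no verdict.
The state is a dict: "time": time; "q": joint angles; "qd": joint speeds; "tau": joint torques, N m; "tcp_pos": TCP position; "tcp_rot": TCP orientation; "force": force on the tool from outside, world axes, zero at the start; "torque": the same for the moment, N m; "grip_width": finger opening in mm.
Only numpy, scipy, OpenCV 4.12 (cv2) and the standard library are available. Lean on these libraries where they do the work, as an engineer would, in place of code of your own. Each camera call takes 0.05 s, during which the arm holds its last target.

## Working session

There is one attempt and no reset: what is moved stays moved. The work goes in short steps, Python scripts to look and compute and a shell command to move; the robot and the scene stay as the last step left them, time stands still between calls to the robot, and variables do not carry over. Pictures are saved under pics/ and viewed, and the job is handed in when it is done.

```bash
mkdir -p pics; ls; python3 - <<'E'
from plant import observe, eyes, workorder, arm
import cv2
s=observe()
for k,v in s.items(): print(k,v)
print(arm.tcp_to_tips, dir(arm))
for n in ["scene","top","wrist"]:
    c=eyes.read_camera(n)
    cv2.imwrite(f"pics/{n}0.png",c["img"][:,:,::-1])
    print(n,{k:v for k,v in c.items() if k!="img"})
E
```

```text
pics
time 0.0
q [ 1.50810421e+00  3.59407846e-01  1.11135157e-02 -3.73543402e-04
 -1.22412520e+00 -2.88095165e-01]
qd [ 2.51893443e-04  2.67110525e-04 -5.86481720e-04  7.59485104e-04
 -1.99774453e-04 -2.61166621e-05]
tau [-1.60435056e-04 -5.83321381e+01  2.93424797e+01  6.93647325e+00
 -5.81171829e-03 -2.74792392e-06]
tcp_pos [231.81818955 633.47646303 247.36968707]
tcp_rot [ 3.13993657e+00 -1.24556960e-04 -3.50914381e-01]
force [-0.49136726 -0.47937698  0.77539947]
torque [0.07479279 0.01065848 0.00135194]
grip_width 85.35895788649988
17.0 ['IKError', '__class__', '__delattr__', '__dict__', '__dir__', '__doc__', '__eq__', '__format__', '__ge__', '__getattribute__', '__getstate__', '__gt__', '__hash__', '__init__', '__init_subclass__', '__le__', '__lt__', '__module__', '__ne__', '__new__', '__reduce__', '__reduce_ex__', '__repr__', '__setattr__', '__sizeof__', '__str__', '__subclasshook__', '__weakref__', 'tcp_to_tips']
scene {'mtx': array([[620.66969569,   0.        , 312.92305718],
       [  0.        , 620.66969569, 243.29646642],
       [  0.        ,   0.        ,   1.        ]]
[... 228 characters left out ...]
8072],
       [  0.        ,   0.        ,   1.        ]]), 'rvec': array([ 2.16176263, -2.14761766,  0.12089254]), 'tvec': array([  15.48982495,  568.89022746, 1278.17615104])}
wrist {'mtx': array([[371.64829954,   0.        , 323.09827224],
       [  0.        , 371.64829954, 237.91594765],
       [  0.        ,   0.        ,   1.        ]]), 'hand_eye': array([[-7.63891140e-04, -9.47496609e-01, -3.19764902e-01,
         8.11681266e+01],
       [ 9.99999660e-01, -6.24382751e-04, -5.38803162e-04,
         1.15910706e+00],
       [ 3.10858480e-04, -3.19765205e-01,  9.47496764e-01,
        -1.25625779e+02],
       [ 0.00000000e+00,  0.00000000e+00,  0.00000000e+00,
         1.00000000e+00]])}
```

View pics/scene0.png

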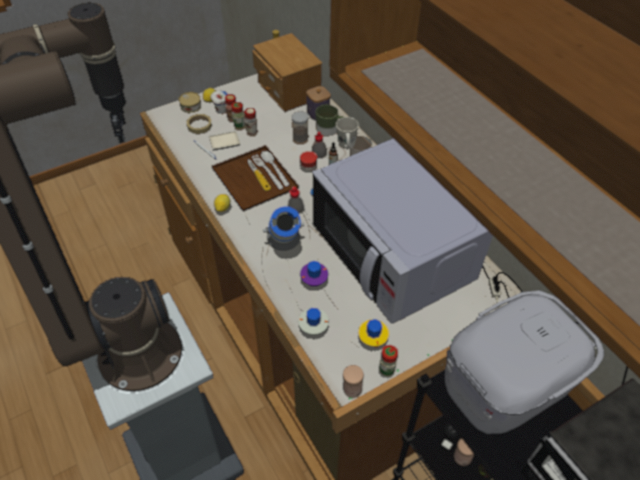

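View pics/top0.png

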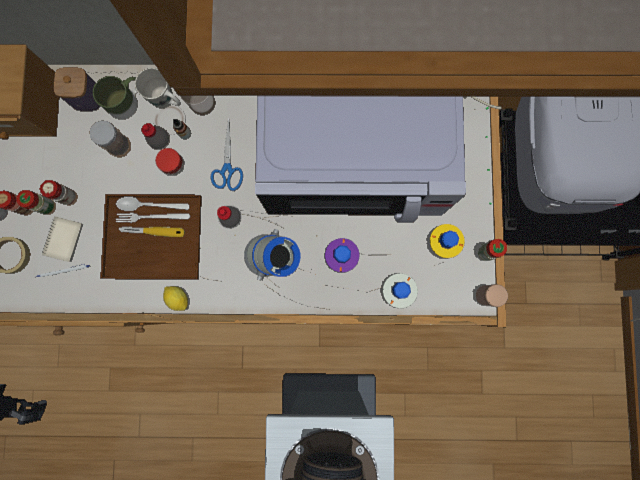

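View pics/wrist0.png

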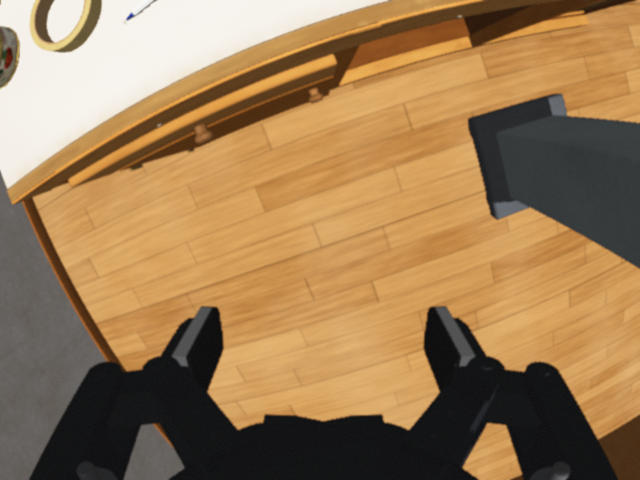

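```bash
cat > h.py <<'E'
import numpy as np, cv2
from scipy.spatial.transform import Rotation as R
from plant import observe, eyes, workorder, arm
def cam(n):
    c=eyes.read_camera(n); return c
def ray(c,px):
    K=c["mtx"]; Rm=cv2.Rodrigues(c["rvec"])[0]; o=-Rm.T@c["tvec"]
    d=Rm.T@np.linalg.inv(K)@np.array([px[0],px[1],1.]); return o,d/np.linalg.norm(d)
def atz(c,px,z):
    o,d=ray(c,px); return o+d*(z-o[2])/d[2]
def proj(c,P):
    return cv2.projectPoints(np.atleast_2d(np.array(P,float)),c["rvec"],c["tvec"],c["mtx"],None)[0][:,0]
def tri(rays):
    A=np.zeros((3,3));b=np.zeros(3)
    for o,d in rays:
        M=np.eye(3)-np.outer(d,d);A+=M;b+=M@o
    p=np.linalg.solve(A,b); return p,[np.linalg.norm(np.cross(p-o,d)) for o,d in rays]
def crop(img,x0,y0,x1,y1,f,name):
    im=cv2.resize(img[y0:y1,x0:x1],None,fx=f,fy=f,interpolation=cv2.INTER_CUBIC)
    cv2.imwrite(name,im[:,:,::-1])
def wproj(c,P,s):   # world -> wrist pixel
    T=np.eye(4);T[:3,:3]=R.from_euler("xyz",s["tcp_rot"]).as_matrix();T[:3,3]=s["tcp_pos"]
    C=np.linalg.inv(T@c["hand_eye"]);P=np.atleast_2d(np.array(P,float));q=P@C[:3,:3].T+C[:3,3]
    rr=np.linalg.norm(q[:,:2],axis=1);th=np.arctan2(rr,q[:,2]);K=c["mtx"]
    return np.c_[K[0,2]+K[0,0]*th*q[:,0]/rr,K[1,2]+K[1,1]*th*q[:,1]/rr]
def wray(c,px,s):
    T=np.eye(4);T[:3,:3]=R.from_euler("xyz",s["tcp_rot"]).as_matrix();T[:3,3]=s["tcp_pos"]
    C=T@c["hand_eye"];K=c["mtx"];u=(px[0]-K[0,2])/K[0,0];v=(px[1]-K[1,2])/K[1,1];th=np.hypot(u,v)
    d=np.array([np.sin(th)*u/th,np.sin(th)*v/th,np.cos(th)]) if th>0 else np.array([0,0,1.])
    return C[:3,3],C[:3,:3]@d
E
python3 - <<'E'
from h import *
t=cam("top");s=cam("scene")
crop(t["img"],235,220,315,290,10,"pics/t_f.png")
crop(t["img"],370,260,430,320,10,"pics/t_c.png")
crop(s["img"],255,195,315,255,10,"pics/s_f.png")
crop(s["img"],285,295,345,345,10,"pics/s_c.png")
print(atz(t,(401,290),56),atz(t,(280,256),130))
for n in (t,s): print(n is t, [n["mtx"].shape])
E
```

```text
[ 464.07306082 -175.03159488   56.        ] [538.5640954  117.81285204 130.        ]
True [(3, 3)]
False [(3, 3)]
```

View pics/t_f.png

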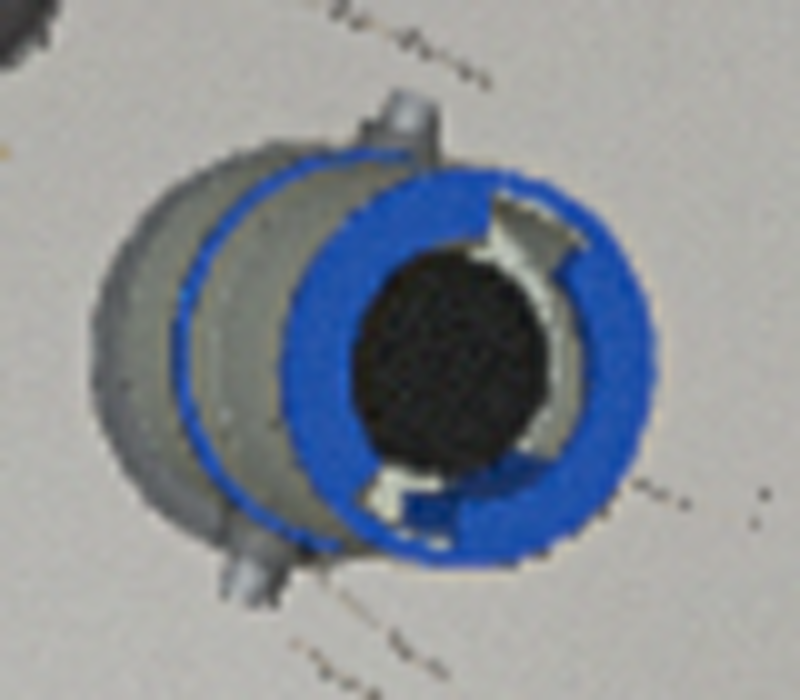

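View pics/t_c.png

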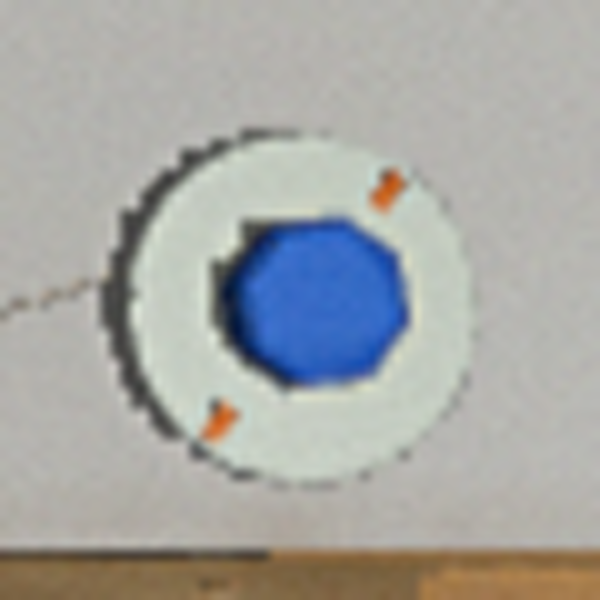

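View pics/s_f.png

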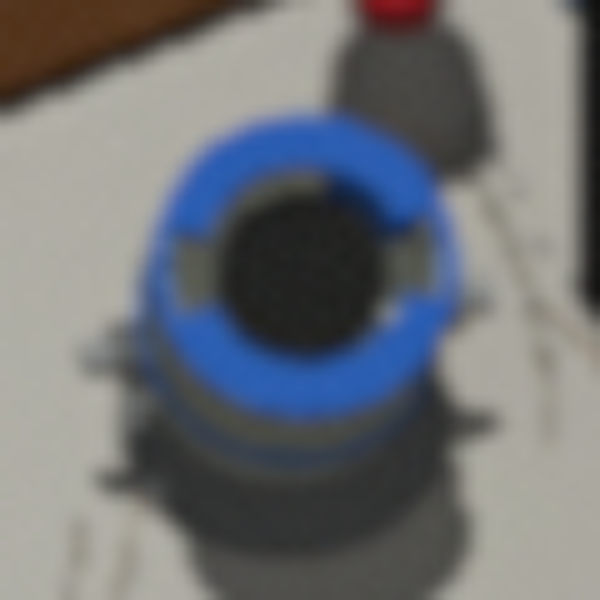

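View pics/s_c.png

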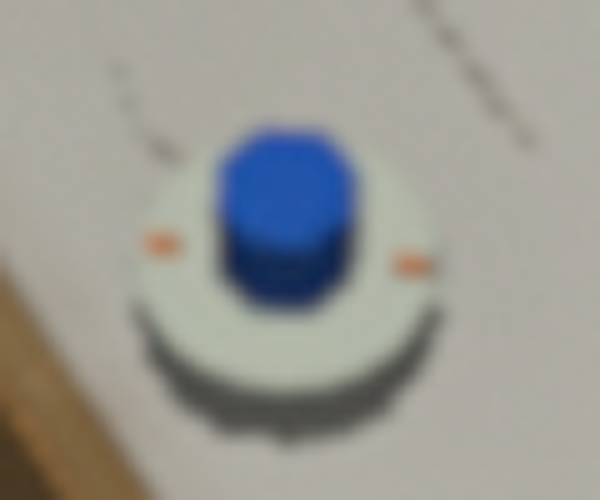

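```bash
python3 - <<'E'
from h import *
from scipy.optimize import least_squares
t=cam("top");s=cam("scene")
P=lambda x,y,ox,oy:((x+.5)/10-.5+ox,(y+.5)/10-.5+oy)
T=lambda x,y:P(x,y,370,260); S=lambda x,y:P(x,y,285,295)
for nm,c,Q,fl,gt,ms in (("top",t,T,(302,308),(320,302),[(389,190),(220,422)]),("scene",s,S,(289,259),(287,190),[(164,244),(412,266)])):
    m=[atz(c,Q(*k),37) for k in ms]; d=m[0]-m[1]
    print(nm,"flange",atz(c,Q(*fl),37)[:2],"griptop",atz(c,Q(*gt),75)[:2],"markmid",((m[0]+m[1])/2)[:2],"sep",np.linalg.norm(d),"yaw",np.arctan2(d[1],d[0]))
# mouth
T=lambda x,y:P(x,y,235,220); S=lambda x,y:P(x,y,255,195)
p,e=tri([ray(t,T(471,366)),ray(s,S(300,265))]); print("mouth tri",p,e)
print(atz(t,T(471,366),147),atz(s,S(300,265),147))
print("foot",atz(t,T(205,335),5))
for k in ((222,212),(235,285)): print("soy",atz(t,k,100))
print("mw front edge", atz(t,(260,205),0),atz(t,(260,185),250))
E
```

```text
top flange [ 463.97749159 -174.59884967] griptop [ 463.88910651 -173.67425458] markmid [ 464.5545878  -175.28296425] sep 72.19906280383292 yaw -0.634829500307466
scene flange [ 464.03690585 -173.75020366] griptop [ 462.70692588 -174.93743817] markmid [ 464.44289102 -172.40808462] sep 71.44723403679225 yaw 2.501208474837437
mouth tri [534.6492595  112.87160341 149.17036936] [np.float64(1.6742390420179565), np.float64(1.6742390420178053)]
[536.43262477 112.430116   147.        ] [533.94777145 115.18833625 147.        ]
foot [559.12867578 194.07323854   5.        ]
soy [648.36313323 263.40314414 100.        ]
soy [471.47007904 226.90210621 100.        ]
mw front edge [686.83725084 184.65081666   0.        ] [678.84526357 152.37423867 250.        ]
```

```bash
cat >> h.py <<'E'
def cols(x,y,z): return np.array([x,y,z]).T
az0=np.arctan2(-81,-24)
MOUTH=np.array([535,113.5,147.])
def mframe(az=az0):
    zm=np.array([.5*np.cos(az),.5*np.sin(az),np.cos(np.pi/6)])
    ym=np.array([-np.sin(az),np.cos(az),0.]); ym=ym*np.sign(ym[0])
    return cols(np.cross(ym,zm),ym,zm)   # y chosen pointing to +x world
def Rtool(zup,xdir):
    z=-zup/np.linalg.norm(zup); x=xdir-z*(xdir@z); x/=np.linalg.norm(x)
    return cols(x,np.cross(z,x),z)
def slotdir(phi,az=az0):
    M=mframe(az); return M[:,1]*np.cos(phi)-M[:,0]*np.sin(phi)   # y turned by phi about z
def rot(v,axis,a): return R.from_rotvec(np.asarray(axis)*a).apply(v)
def go(pos,Rt,s=None):
    s=s or observe()
    R0=R.from_euler("xyz",s["tcp_rot"]).as_matrix()
    rv=R.from_matrix(Rt@R0.T).as_rotvec(); d=np.array(pos)-s["tcp_pos"]
    print("t",np.round(d/800,5),"r",np.round(rv/np.pi,5)," mm",np.round(d,2)," deg",np.round(np.degrees(rv),2),"|%.1f mm %.1f deg|"%(np.linalg.norm(d),np.degrees(np.linalg.norm(rv))))
E
python3 - <<'E'
from h import *
t=cam("top");s=cam("scene")
P=lambda x,y,ox,oy:((x+.5)/10-.5+ox,(y+.5)/10-.5+oy)
T=lambda x,y:P(x,y,235,220); S=lambda x,y:P(x,y,255,195)
M=mframe()
for c,px in ((t,T(544,218)),(s,S(175,272)),(s,S(435,262))):
    o,d=ray(c,px); zm=M[:,2]; p=o+d*((MOUTH-o)@zm)/(d@zm); l=M.T@(p-MOUTH); print(l, np.arctan2(-l[0],l[1]))
u=slotdir(-.1); zm=M[:,2]
print(MOUTH+180*zm)
go(MOUTH+180*zm,Rtool(zm,rot(u,zm,-np.pi/4)))
E
```

```text
[7.03153735e+00 3.98845844e+01 6.61576007e-14] -0.17450396437295632
[-5.93558088e+00 -3.91006133e+01  2.12816704e-13] 2.9909400867804234
[5.73468664e+00 3.88983733e+01 2.03094217e-13] -0.14637302773490138
[509.43205033  27.20816986 302.88457268]
t [ 0.34685 -0.75831  0.06834] r [ 0.17011  0.02105 -0.25573]  mm [ 277.48 -606.65   54.67]  deg [ 30.62   3.79 -46.03] |669.3 mm 55.4 deg|
```

```bash
python3 -m handwheel '[{"tx":0.347,"ty":-0.758,"tz":0.068,"rx":0.17,"ry":0.021,"rz":-0.256},{"tx":0.347,"ty":-0.758,"tz":0.068,"rx":0.17,"ry":0.021,"rz":-0.256},{"tx":0.347,"ty":-0.758,"tz":0.068,"rx":0.17,"ry":0.021,"rz":-0.256},{"tx":0.347,"ty":-0.758,"tz":0.068,"rx":0.17,"ry":0.021,"rz":-0.256},{"tx":0.347,"ty":-0.758,"tz":0.068,"rx":0.17,"ry":0.021,"rz":-0.256},{"tx":0.347,"ty":-0.758,"tz":0.068,"rx":0.17,"ry":0.021,"rz":-0.256},{"tx":0.347,"ty":-0.758,"tz":0.068,"rx":0.17,"ry":0.021,"rz":-0.256},{"tx":0.347,"ty":-0.758,"tz":0.068,"rx":0.17,"ry":0.021,"rz":-0.256},{"tx":0.347,"ty":-0.758,"tz":0.068,"rx":0.17,"ry":0.021,"rz":-0.256},{"tx":0.347,"ty":-0.758,"tz":0.068,"rx":0.17,"ry":0.021,"rz":-0.256},{"tx":0.347,"ty":-0.758,"tz":0.068,"rx":0.17,"ry":0.021,"rz":-0.256},{"tx":0.347,"ty":-0.758,"tz":0.068,"rx":0.17,"ry":0.021,"rz":-0.256},{"tx":0.347,"ty":-0.758,"tz":0.068,"rx":0.17,"ry":0.021,"rz":-0.256},{"tx":0.347,"ty":-0.758,"tz":0.068,"rx":0.17,"ry":0.021,"rz":-0.256}]'
python3 - <<'E'
from h import *
s=observe(); c=cam("wrist")
print(s["time"],s["q"],s["tcp_pos"],s["force"])
cv2.imwrite("pics/w1.png",c["img"][:,:,::-1]); import pickle; pickle.dump((s,c),open("w1.pkl","wb"))
print(wproj(c,[MOUTH],s))
M=mframe(); go(MOUTH+180*M[:,2],Rtool(M[:,2],rot(slotdir(-.1),M[:,2],-np.pi/4)),s)
E
```

```text
time: 2.2
tcp_pos: [509.0, 28.4, 302.9]
tcp_rot: [-2.791, 0.397, -1.102]
force: [-0.5, 0.5, 0.0]
grip_width: 85.3
2.2 [ 0.05186414  0.02687061 -0.17858793 -0.52507874 -1.22400764  0.49265007] [509.00577503  28.43784322 302.92218029] [-0.50787088  0.47707438  0.02088896]
[[321.57900829 213.29845267]]
t [ 5.30e-04 -1.54e-03 -5.00e-05] r [ 1.0e-05  8.0e-05 -1.5e-04]  mm [ 0.43 -1.23 -0.04]  deg [ 0.    0.01 -0.03] |1.3 mm 0.0 deg|
```

View pics/w1.png

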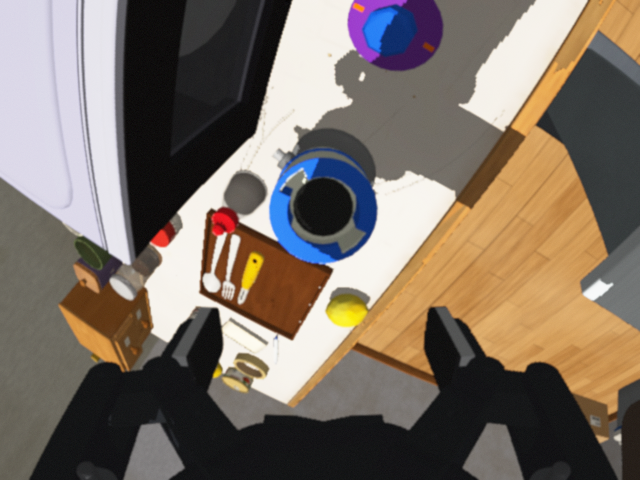

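```bash
python3 - <<'E'
from h import *; import pickle
s,c=pickle.load(open("w1.pkl","rb"))
crop(c["img"],262,145,387,270,6,"pics/w1c.png")
E
```

```text
(no output)
```

View pics/w1c.png

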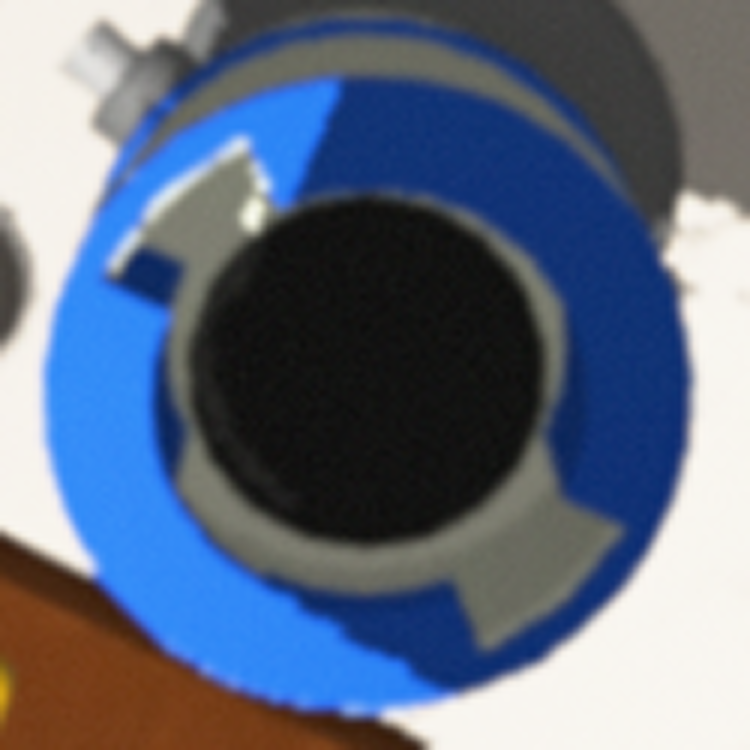

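```bash
python3 - <<'E'
from h import *; import pickle
s,c=pickle.load(open("w1.pkl","rb"))
M=mframe();zm=M[:,2]
Q=lambda p:((p[0]+.5)/6-.5+262,(p[1]+.5)/6-.5+145)
def mp(p):
    o,d=wray(c,Q(p),s); return M.T@(o+d*((MOUTH-o)@zm)/(d@zm)-MOUTH)
print("slot corners")
cs=[mp(p)[:2] for p in ((245,140),(105,272),(625,527),(485,650))]
for q in cs: print(q)
m=np.mean(cs,axis=0); a=(cs[0]+cs[1])/2-(cs[2]+cs[3])/2
print("mid",m,"sep",np.linalg.norm(a),"phi",np.arctan2(-a[0],a[1]))
pts=[(45,385),(690,380),(340,75),(365,712),(160,645),(600,605),(637,200),(105,205)]
A=np.array([mp(p)[:2] for p in pts]); x=np.linalg.lstsq(np.c_[2*A,np.ones(len(A))],(A**2).sum(1),rcond=None)[0]
print("outer",x[:2],np.sqrt(x[2]+x[:2]@x[:2]),np.linalg.norm(A-x[:2],axis=1))
pts=[(155,385),(582,390),(370,192),(365,597)]
A=np.array([mp(p)[:2] for p in pts]); x=np.linalg.lstsq(np.c_[2*A,np.ones(len(A))],(A**2).sum(1),rcond=None)[0]
print("bore",x[:2],np.sqrt(x[2]+x[:2]@x[:2]))
print(MOUTH+M[:,:2]@x[:2], M)
E
```

```text
slot corners
[20.16103231 36.87166314]
[-6.73452244 40.57821347]
[ 11.02606116 -40.44187441]
[-16.3181925  -36.98787823]
mid [2.03359463 0.00503099] sep 78.0033446176447 phi -0.12027592640892834
outer [1.58619076 0.06977577] 46.6475934274102 [45.83685902 46.0819698  46.80133454 47.15541842 47.55244256 45.62029296
 47.73588571 46.34931592]
bore [2.25014789 0.29370919] 29.9968111633536
[534.72800909 111.54816492 145.87492605] [[-0.24602771  0.95879811 -0.14204416]
 [-0.83034352 -0.28408833 -0.47939906]
 [-0.5         0.          0.8660254 ]]
```

```bash
cat > fit.py <<'E'
from h import *; import pickle
from scipy.optimize import least_squares
s,c=pickle.load(open("w1.pkl","rb")); t=cam("top"); sc=cam("scene")
Q=lambda p,f,x,y:((p[0]+.5)/f-.5+x,(p[1]+.5)/f-.5+y)
W=[wray(c,Q(p,6,262,145),s) for p in [(45,385),(690,380),(340,75),(365,712),(160,645),(600,605),(637,200),(105,205)]]
T=[ray(t,Q(p,10,235,220)) for p in [(285,365),(657,360),(450,168),(475,567),(600,225),(620,500),(310,465),(340,235)]]
S=[ray(sc,Q(p,10,255,195)) for p in [(150,290),(465,290),(305,115),(305,415),(195,175),(420,170),(420,370),(190,375)]]
Wc=[wray(c,Q(p,6,262,145),s) for p in ((245,140),(105,272),(625,527),(485,650))]
def pl(o,d,M,m): return M.T@(o+d*((m-o)@M[:,2])/(d@M[:,2])-m)
def res(v,use=(1,1,1),full=False):
    m=v[:3];M=mframe(v[3]);r=[]
    for k,(L,wt) in enumerate(((W,1),(T,.6),(S,.4))):
        if use[k]: r+=[wt*(np.hypot(*pl(o,d,M,m)[:2])-v[4]) for o,d in L]
    r+=[(m[2]-147)/1.0,(v[4]-47.5)/.7]
    return np.array(r)
for use in ((1,1,1),(1,0,0),(0,1,0),(0,0,1),(0,1,1)):
    f=least_squares(res,[535,113,147,az0,47.5],args=(use,),x_scale=[1,1,1,.02,1]); v=f.x
    M=mframe(v[3]); q=[pl(o,d,M,v[:3])[:2] for o,d in Wc]; a=(q[0]+q[1])/2-(q[2]+q[3])/2
    print(use,np.round(v,3),"cost %.1f"%f.cost,"phi %.3f"%np.arctan2(-a[0],a[1]),"sep %.1f"%np.linalg.norm(a))
E
python3 fit.py
```

```text
(1, 1, 1) [534.741 111.4   147.147  -1.894  46.698] cost 6.2 phi -0.093 sep 78.0
(1, 0, 0) [534.187 111.903 146.836  -2.023  47.057] cost 2.3 phi 0.008 sep 79.3
(0, 1, 0) [535.587 111.069 146.967  -1.689  47.067] cost 1.1 phi -0.252 sep 76.8
(0, 0, 1) [534.985 112.84  146.988  -2.32   47.31 ] cost 1.2 phi 0.238 sep 83.8
(0, 1, 1) [535.222 111.348 147.249  -1.789  46.981] cost 3.4 phi -0.174 sep 77.2
```

```bash
python3 - <<'E'
from h import *
t=cam("top")
Q=lambda p:((p[0]+.5)/10-.5+235,(p[1]+.5)/10-.5+220)
pts=[(92,345),(125,235),(195,167),(108,435),(150,505),(205,548)]
for z in (0,8,16):
    A=np.array([atz(t,Q(p),z)[:2] for p in pts]); x=np.linalg.lstsq(np.c_[2*A,np.ones(len(A))],(A**2).sum(1),rcond=None)[0]
    # fixed r 55
    from scipy.optimize import least_squares
    f=least_squares(lambda v:np.linalg.norm(A-v,axis=1)-55,x[:2])
    d=np.array([534.8,111.6])-f.x
    print(z,x[:2],np.sqrt(x[2]+x[:2]@x[:2]),f.x,f.fun.round(1),"az",np.arctan2(d[1],d[0]),np.linalg.norm(d))
E
```

```text
0 [555.68978121 165.84779626] 58.29470095564252 [555.4524458  169.94070735] [-0.8  0.3  1.1 -0.9  0.3  1.4] az -1.9110276595217401 61.888299798039746
8 [554.81985805 164.89709448] 57.9460578505152 [554.60811861 168.5550696 ] [-0.7  0.3  0.9 -0.8  0.3  1.2] az -1.905496506844691 60.301256335763966
16 [553.94993489 163.9463927 ] 57.59741474537829 [553.76365091 167.16974811] [-0.6  0.3  0.8 -0.8  0.3  1.1] az -1.8996625256626696 58.71641133655088
```

```bash
sed -i 's/^az0=.*/az0=-1.895/; s/^MOUTH=.*/MOUTH=np.array([534.8,111.6,147.]); PHI=-0.093/' h.py; python3 - <<'E'
from h import *
a=-.636-np.pi/4
go([464,-174.3,190],Rtool(np.array([0,0,1.]),np.array([np.cos(a),np.sin(a),0])))
E
```

```text
t [-0.05655 -0.25328 -0.14129] r [-0.15305  0.06701 -0.07737]  mm [ -45.24 -202.63 -113.03]  deg [-27.55  12.06 -13.93] |236.4 mm 33.1 deg|
```

```bash
python3 -m handwheel '[{"tx":-0.0566,"ty":-0.2533,"tz":-0.1413,"rx":-0.153,"ry":0.067,"rz":-0.0774},{"tx":-0.0566,"ty":-0.2533,"tz":-0.1413,"rx":-0.153,"ry":0.067,"rz":-0.0774},{"tx":-0.0566,"ty":-0.2533,"tz":-0.1413,"rx":-0.153,"ry":0.067,"rz":-0.0774},{"tx":-0.0566,"ty":-0.2533,"tz":-0.1413,"rx":-0.153,"ry":0.067,"rz":-0.0774},{"tx":-0.0566,"ty":-0.2533,"tz":-0.1413,"rx":-0.153,"ry":0.067,"rz":-0.0774},{"tx":-0.0566,"ty":-0.2533,"tz":-0.1413,"rx":-0.153,"ry":0.067,"rz":-0.0774},{"tx":-0.0566,"ty":-0.2533,"tz":-0.1413,"rx":-0.153,"ry":0.067,"rz":-0.0774}]'
python3 - <<'E'
from h import *
s=observe(); c=cam("wrist")
print(s["time"],s["q"],s["tcp_pos"],s["force"])
import pickle; pickle.dump((s,c),open("w2.pkl","wb"))
p=wproj(c,[[464,-174.3,37],[464,-174.3,75]],s); print(p)
x,y=p[0].astype(int); print(x-65,y-60); crop(c["img"],x-65,y-60,x+65,y+60,6,"pics/w2c.png")
E
```

```text
time: 3.28
tcp_pos: [465.1, -174.6, 190.6]
tcp_rot: [-3.139, -0.0, -1.422]
force: [0.4, -0.2, 0.7]
grip_width: 85.4
3.275 [ 3.73345447e-02  1.11423862e-01 -4.57566255e-01  1.83387231e-04
 -9.99563114e-01  1.10945099e-01] [ 465.11169036 -174.61594602  190.62075174] [ 0.36291265 -0.15624648  0.7260767 ]
[[323.0168902  224.62308099]
 [322.89206096 240.41972416]]
258 164
```

View pics/w2c.png

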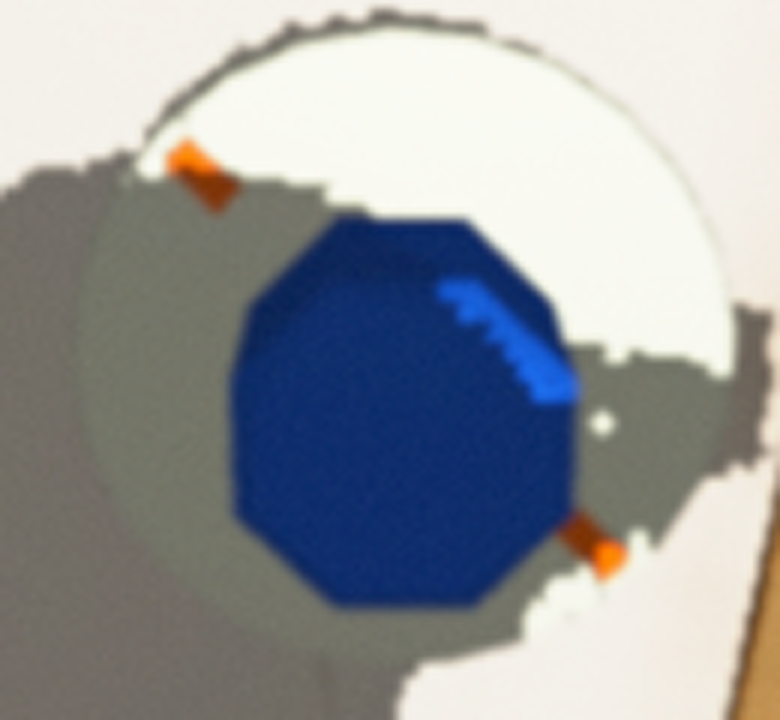

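```bash
python3 - <<'E'
from h import *; import pickle
s,c=pickle.load(open("w2.pkl","rb"))
Q=lambda p:((p[0]+.5)/6-.5+258,(p[1]+.5)/6-.5+164)
def at(p,z):
    o,d=wray(c,Q(p),s); return (o+d*(z-o[2])/d[2])[:2]
m=[at(p,37) for p in ((203,177),(592,545))]; d=m[1]-m[0]; print(m,np.arctan2(d[1],d[0]),np.linalg.norm(d),(m[0]+m[1])/2)
A=np.array([at(p,37) for p in ((80,330),(737,340),(400,28),(330,660),(140,560),(150,140),(620,110))]); x=np.linalg.lstsq(np.c_[2*A,np.ones(len(A))],(A**2).sum(1),rcond=None)[0]
print("flange",x[:2],np.sqrt(x[2]+x[:2]@x[:2]))
print("griptop lr",at((233,440),75),at((575,440),75),(at((233,440),75)+at((575,440),75))/2, "vert edge dirs")
for a,b in (((232,385),(236,515)),((577,380),(573,517)),((340,605),(475,605))):
    e=at(b,75)-at(a,75); print(np.arctan2(e[1],e[0]))
print(s["tcp_rot"])
E
```

```text
[array([ 491.71053331, -195.75814435]), array([ 433.77060248, -153.47814176])] 2.511196722136668 71.72610545959489 [ 462.74056789 -174.61814305]
flange [ 462.61925802 -174.73849234] 43.83268695351688
griptop lr [ 482.33024295 -174.12719858] [ 443.66595207 -179.90380751] [ 462.99809751 -177.01550305] vert edge dirs
1.7247310178633835
1.7168163821067108
-2.993454722078337
[-3.13938046e+00 -4.01893091e-04 -1.42241815e+00]
```

```bash
python3 -m handwheel '[{"tx":-0.002,"tz":-0.1657},{"tx":-0.002,"tz":-0.1657},{"tx":-0.002,"tz":-0.1657},{"tx":-0.002,"tz":-0.1657}]'
python3 -m handwheel '[{"rz":0.001},{"rz":0.001},{"rz":0.001},{"rz":0.001},{"rz":0.001}]' 1
```

```text
schema error: expected keys tx, ty, tz, rx, ry, rz
schema error: expected keys tx, ty, tz, rx, ry, rz
```

```bash
python3 -m handwheel '[{"tx":-0.002,"ty":0,"tz":-0.1657,"rx":0,"ry":0,"rz":0},{"tx":-0.002,"ty":0,"tz":-0.1657,"rx":0,"ry":0,"rz":0},{"tx":-0.002,"ty":0,"tz":-0.1657,"rx":0,"ry":0,"rz":0},{"tx":-0.002,"ty":0,"tz":-0.1657,"rx":0,"ry":0,"rz":0}]'
python3 -m handwheel '[{"tx":0,"ty":0,"tz":0,"rx":0,"ry":0,"rz":0.002},{"tx":0,"ty":0,"tz":0,"rx":0,"ry":0,"rz":0.002},{"tx":0,"ty":0,"tz":0,"rx":0,"ry":0,"rz":0.002},{"tx":0,"ty":0,"tz":0,"rx":0,"ry":0,"rz":0.002},{"tx":0,"ty":0,"tz":0,"rx":0,"ry":0,"rz":0.002}]' 1
```

```text
time: 3.82
tcp_pos: [463.8, -175.1, 58.3]
tcp_rot: [-3.141, -0.001, -1.422]
force: [0.1, -1.3, -0.8]
grip_width: 85.2
time: 4.45
tcp_pos: [463.7, -175.2, 58.6]
tcp_rot: [-3.139, -0.001, -1.416]
force: [-1.7, 1.5, 8.3]
grip_width: 39.1
```

```bash
python3 -m handwheel '[{"tx":0,"ty":0,"tz":0.1,"rx":0,"ry":0,"rz":0},{"tx":0,"ty":0,"tz":0.2,"rx":0,"ry":0,"rz":0},{"tx":0,"ty":0,"tz":0.2,"rx":0,"ry":0,"rz":0},{"tx":0,"ty":0,"tz":0.2,"rx":0,"ry":0,"rz":0}]'
python3 - <<'E'
from h import *
s=observe(); c=cam("wrist"); t=cam("top")
print(s["tcp_pos"],s["force"])
import pickle; pickle.dump((s,c),open("w3.pkl","wb"))
cv2.imwrite("pics/w3.png",c["img"][:,:,::-1])
M=mframe();zm=M[:,2];u=slotdir(PHI)
print("u",u,"lug vs grip")
go(MOUTH+82.5*zm,Rtool(zm,rot(u,zm,-np.pi/4)),s)
go(MOUTH+52.5*zm,Rtool(zm,rot(u,zm,-np.pi/4)),s)
print("zm",zm/800)
E
```

```text
time: 4.95
tcp_pos: [464.2, -175.3, 220.8]
tcp_rot: [-3.134, -0.001, -1.417]
force: [0.2, -0.1, -2.2]
grip_width: 39.0
[ 464.19178337 -175.28841151  220.76959159] [ 0.22129386 -0.08232826 -2.24199242]
u [ 0.91818895 -0.39341204 -0.046433  ] lug vs grip
t [ 0.07183  0.30973 -0.0029 ] r [ 0.15154 -0.06753  0.06715]  mm [ 57.47 247.79  -2.32]  deg [ 27.28 -12.16  12.09] |254.4 mm 32.2 deg|
t [ 0.07781  0.32751 -0.03538] r [ 0.15154 -0.06753  0.06715]  mm [ 62.25 262.01 -28.3 ]  deg [ 27.28 -12.16  12.09] |270.8 mm 32.2 deg|
zm [-0.0001991  -0.00059244  0.00108253]
```

View pics/w3.png

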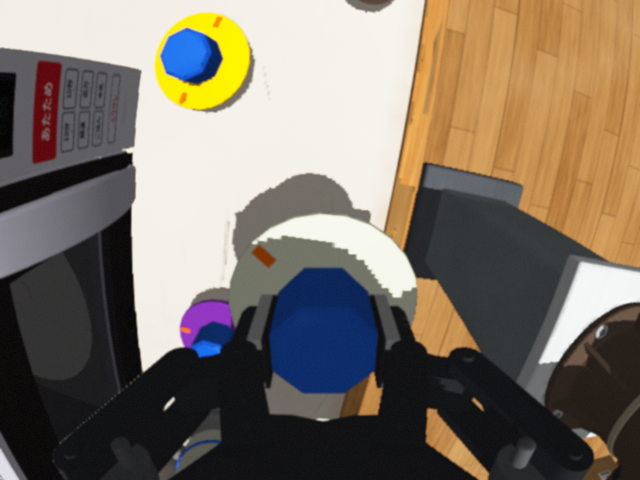

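```bash
python3 - <<'E'
from h import *; import pickle
s,c=pickle.load(open("w3.pkl","rb"))
T=R.from_euler("xyz",s["tcp_rot"]).as_matrix(); im=c["img"][:,:,::-1].copy()
a=np.linspace(0,2*np.pi,90)
for zf,col in ((21.5,(0,0,255)),):
    P=(T@np.array([44*np.cos(a),44*np.sin(a),0*a+zf])).T+s["tcp_pos"]
    for q in wproj(c,P,s): cv2.circle(im,tuple(int(round(v)) for v in q),0,col,-1)
    q=wproj(c,(T@np.array([[36*np.cos(np.pi/4),36*np.sin(np.pi/4)*k,zf] for k in (1,-1)]).T).T+s["tcp_pos"],s); print(q)
cv2.imwrite("pics/w3c.png",cv2.resize(im[190:420,190:450],None,fx=3,fy=3,interpolation=cv2.INTER_CUBIC))
E
```

```text
[[379.17968155 254.69356047]
 [260.3321299  254.75294054]]
```

View pics/w3c.png

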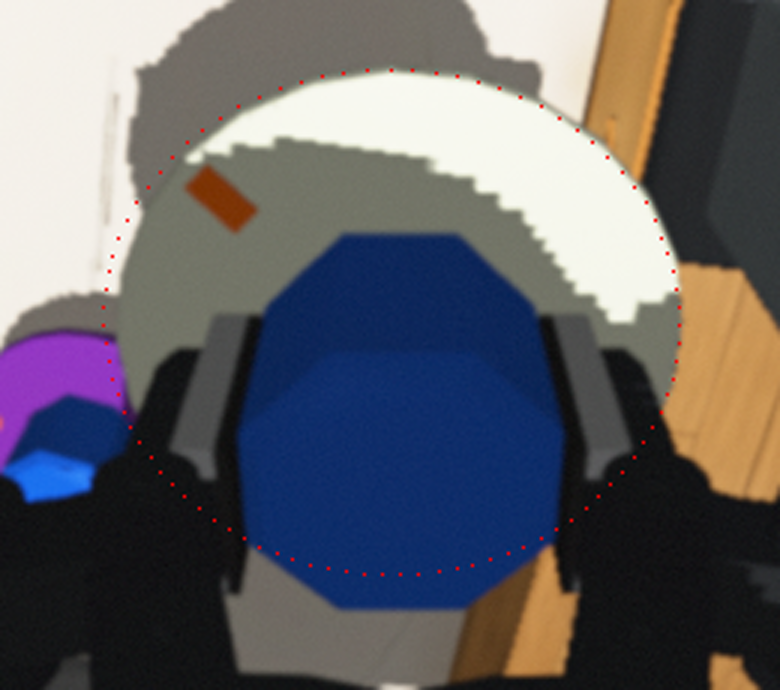

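```bash
python3 -m handwheel '[{"tx":0.0,"ty":0.05,"tz":0.0,"rx":0.0758,"ry":-0.0338,"rz":0.0336},{"tx":0.03,"ty":0.12,"tz":0.015,"rx":0.1515,"ry":-0.0675,"rz":0.0671},{"tx":0.068,"ty":0.298,"tz":0.018,"rx":0.1515,"ry":-0.0675,"rz":0.0671},{"tx":0.068,"ty":0.298,"tz":0.018,"rx":0.1515,"ry":-0.0675,"rz":0.0671},{"tx":0.068,"ty":0.298,"tz":0.018,"rx":0.1515,"ry":-0.0675,"rz":0.0671},{"tx":0.068,"ty":0.298,"tz":0.018,"rx":0.1515,"ry":-0.0675,"rz":0.0671},{"tx":0.068,"ty":0.298,"tz":0.018,"rx":0.1515,"ry":-0.0675,"rz":0.0671}]'
cat > v.py <<'E'
from h import *; import sys,pickle
n=sys.argv[1]; s=observe(); c=cam("wrist"); t=cam("top"); sc=cam("scene")
crop(t["img"],230,190,350,290,6,f"pics/{n}_t.png"); crop(sc["img"],235,150,345,250,7,f"pics/{n}_s.png")
crop(c["img"],190,180,450,400,3,f"pics/{n}_w.png")
M=mframe(); print(s["time"],s["q"].round(2),"force",s["force"].round(1),"F in mouth frame",(M.T@s["force"]).round(1),"tau",(M.T@s["torque"]).round(2))
print("tcp in mouth",(M.T@(s["tcp_pos"]-MOUTH)).round(2))
zm=M[:,2];go(MOUTH+57.5*zm,Rtool(zm,rot(slotdir(PHI),zm,-np.pi/4)),s)
pickle.dump((s,c,t,sc),open(f"{n}.pkl","wb"))
E
python3 v.py a1
```

```text
time: 5.92
tcp_pos: [516.4, 62.8, 230.3]
tcp_rot: [-2.798, 0.397, -1.132]
force: [-0.1, -0.5, -1.2]
grip_width: 39.0
5.925 [ 0.13  0.08 -0.28 -0.55 -1.04  0.48] force [-0.1 -0.5 -1.2] F in mouth frame [ 1.1  0.1 -0.8] tau [ 0.04 -1.87  0.04]
tcp in mouth [ 3.43 -1.9  98.22]
t [ 0.01154  0.02689 -0.04193] r [ 0.00074 -0.00269 -0.001  ]  mm [  9.23  21.51 -33.55]  deg [ 0.13 -0.49 -0.18] |40.9 mm 0.5 deg|
```

View pictures.

View pics/a1_t.png

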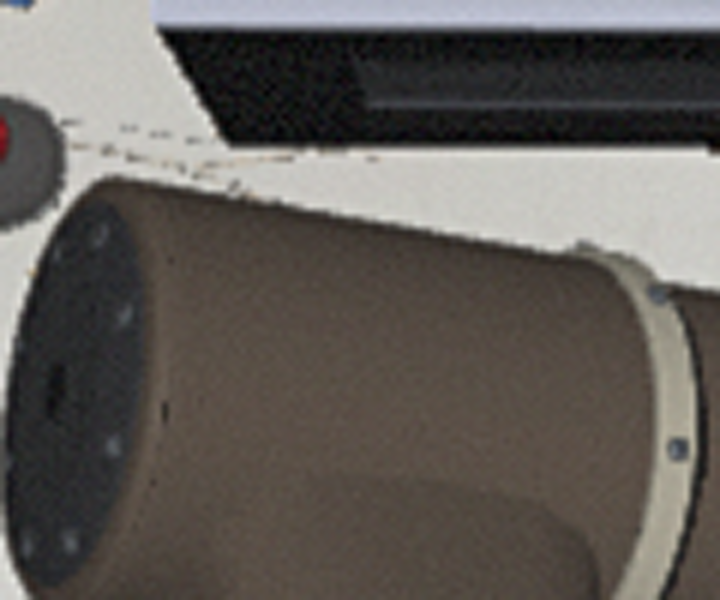

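View pics/a1_s.png

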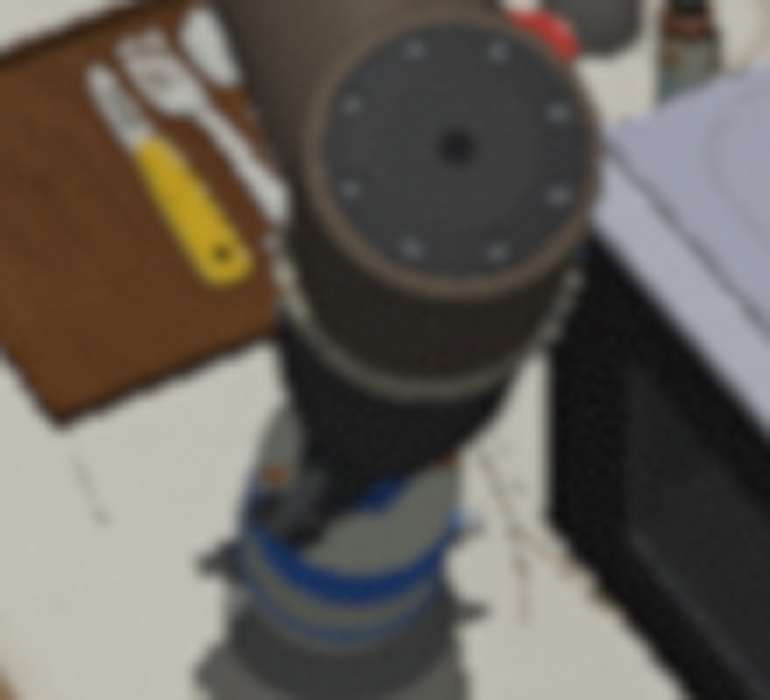

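View pics/a1_w.png

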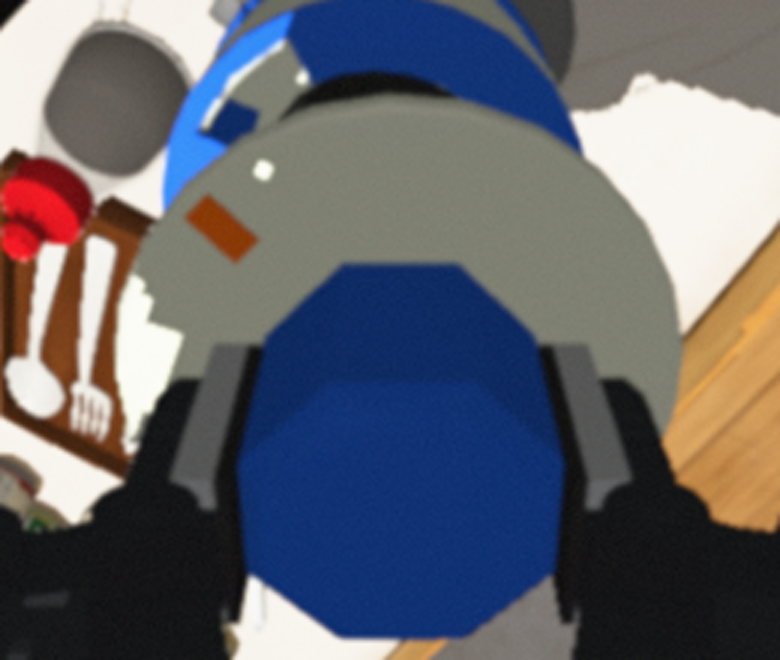

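```bash
python3 -m handwheel '[{"tx":0.0115,"ty":0.0269,"tz":-0.0419,"rx":0.0007,"ry":-0.0027,"rz":-0.001},{"tx":0.0115,"ty":0.0269,"tz":-0.0419,"rx":0.0007,"ry":-0.0027,"rz":-0.001},{"tx":0.0115,"ty":0.0269,"tz":-0.0419,"rx":0.0007,"ry":-0.0027,"rz":-0.001}]'
python3 v.py a2
```

```text
time: 6.45
tcp_pos: [526.5, 84.1, 198.3]
tcp_rot: [-2.786, 0.394, -1.131]
force: [0.0, -0.5, -1.9]
grip_width: 39.3
6.45 [ 0.17  0.12 -0.32 -0.57 -0.95  0.5 ] force [ 0.  -0.5 -1.9] F in mouth frame [ 1.3  0.2 -1.4] tau [ 0.   -1.83 -0.03]
tcp in mouth [-0.81  0.88 58.8 ]
t [-0.00107  0.00029 -0.00192] r [2.0e-05 7.1e-04 1.3e-04]  mm [-0.85  0.23 -1.54]  deg [0.   0.13 0.02] |1.8 mm 0.1 deg|
```

View pics/a2_w.png

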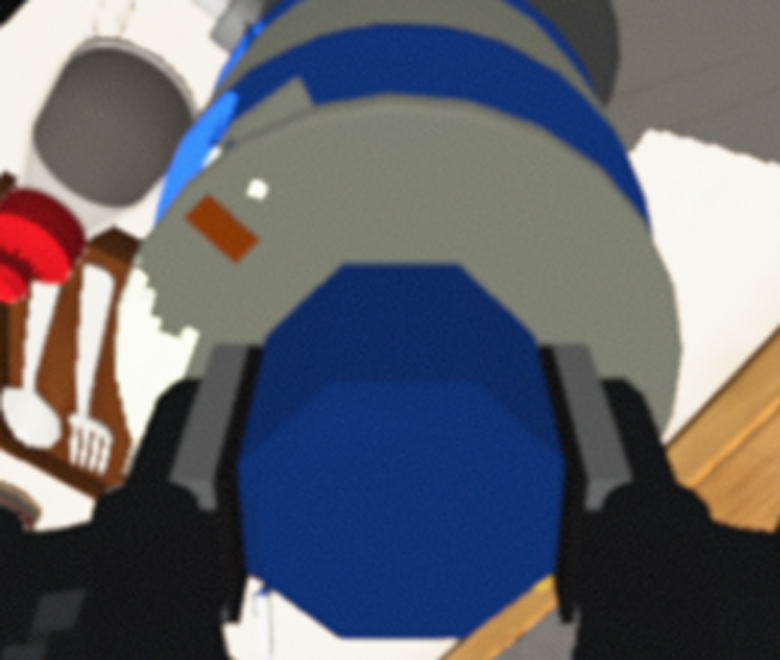

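View pics/a2_s.png

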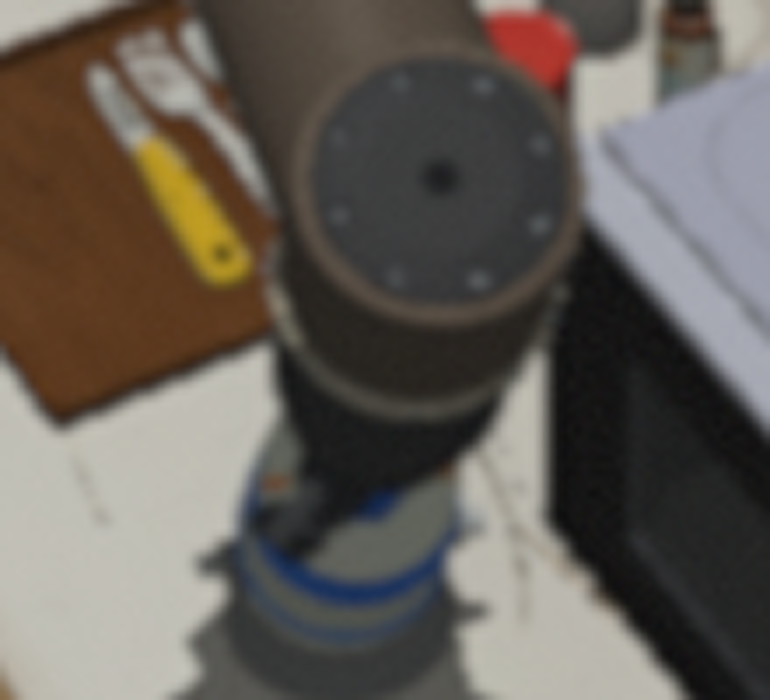

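```bash
cat > ov.py <<'E'
from h import *; import pickle,sys
n=sys.argv[1]; phi=float(sys.argv[2]); zt=float(sys.argv[3])
s,c,t,sc=pickle.load(open(n+".pkl","rb")); M=mframe(); im=c["img"][:,:,::-1].copy()
im=cv2.resize(im[180:400,190:450],None,fx=3,fy=3,interpolation=cv2.INTER_CUBIC)
def dots(P,col):
    for q in wproj(c,P,s):
        x,y=(q-[190,180]+.5)*3-.5; cv2.circle(im,(int(x),int(y)),1,col,-1)
a=np.linspace(0,2*np.pi,120)
dots(MOUTH+(M@np.array([47.5*np.cos(a),47.5*np.sin(a),0*a])).T,(0,255,255))
u=slotdir(phi);v=np.cross(M[:,2],u)
for sg in (1,-1):
    L=np.linspace(-11,11,23); dots([MOUTH+sg*np.sqrt(1600-l*l)*u+l*v for l in L],(0,0,255))
    for l in (-11,11): dots([MOUTH+sg*r*u+l*v for r in np.linspace(29,38,12)],(0,0,255))
T=R.from_euler("xyz",s["tcp_rot"]).as_matrix()
P=(T@np.array([44*np.cos(a),44*np.sin(a),0*a+zt])).T+s["tcp_pos"]; dots(P,(0,255,0))
cv2.imwrite(f"pics/{n}_o.png",im)
E
python3 ov.py a2 -0.093 21.5
```

```text
(no output)
```

View pics/a2_o.png

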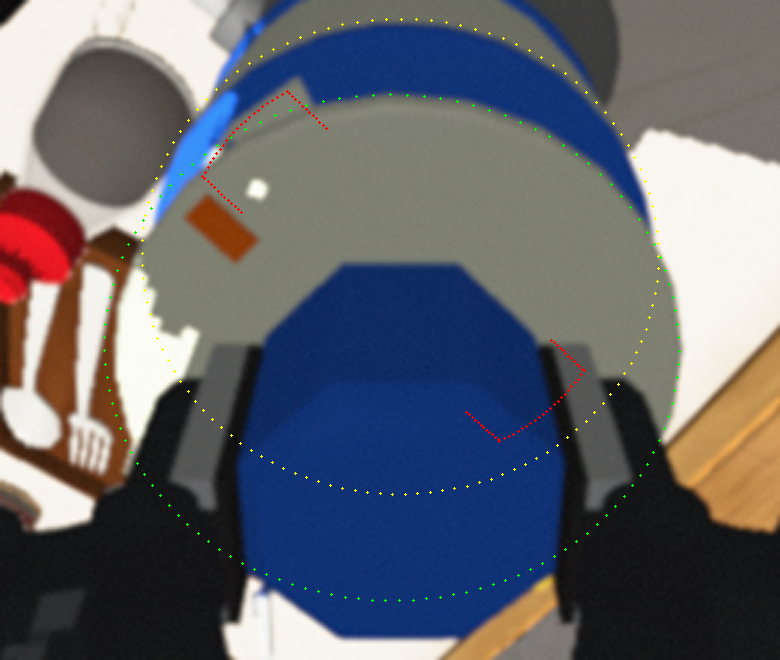

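```bash
cat > g.py <<'E'
from h import *; import sys
d=float(sys.argv[1]); dth=float(sys.argv[2]) if len(sys.argv)>2 else 0
s=observe(); M=mframe(); zm=M[:,2]
X=rot(rot(slotdir(PHI),zm,-np.pi/4),zm,dth)
Rt=R.from_euler("xyz",s["tcp_rot"]).as_matrix(); l=M.T@Rt[:,0]
print("t=%.2f F mouth"%s["time"],(M.T@s["force"]).round(1),"tau",(M.T@s["torque"]).round(2),"tcp",(M.T@(s["tcp_pos"]-MOUTH)).round(2),"turn %.3f"%(np.arctan2(-l[0],l[1])-PHI+np.pi/4),"tilt %.3f"%np.arccos(-Rt[:,2]@zm),"w %.1f"%s["grip_width"], "q6 %.2f"%s["q"][5])
go(MOUTH+d*zm,Rtool(zm,X),s)
E
python3 g.py 46
```

```text
t=6.60 F mouth [ 0.7 -0.2 -0.7] tau [ 0.05 -1.84  0.  ] tcp [-1.31  1.07 59.28] turn 0.001 tilt 0.004 w 39.4 q6 0.50
t [ 0.00092  0.00695 -0.01519] r [-0.00014  0.00119  0.00023]  mm [  0.74   5.56 -12.15]  deg [-0.02  0.21  0.04] |13.4 mm 0.2 deg|
```

```bash
python3 -m handwheel '[{"tx":0.0004,"ty":0.0035,"tz":-0.0076,"rx":0,"ry":0.001,"rz":0},{"tx":0.0009,"ty":0.007,"tz":-0.0152,"rx":0,"ry":0.001,"rz":0},{"tx":0.0009,"ty":0.007,"tz":-0.0152,"rx":0,"ry":0.001,"rz":0}]'
python3 g.py 40
```

```text
time: 6.98
tcp_pos: [526.9, 90.5, 185.2]
tcp_rot: [-2.79, 0.396, -1.132]
force: [0.2, 0.9, -2.2]
grip_width: 38.6
t=6.97 F mouth [ 0.3 -0.1 -2.3] tau [ 0.02 -1.87  0.05] tcp [ 0.38 -0.78 44.36] turn -0.001 tilt 0.001 w 38.6 q6 0.50
t [ 0.00192  0.00266 -0.00448] r [-1.3e-04 -5.4e-04  8.0e-05]  mm [ 1.54  2.13 -3.58]  deg [-0.02 -0.1   0.01] |4.4 mm 0.1 deg|
```

```bash
python3 -m handwheel '[{"tx":0.0008,"ty":0.0027,"tz":-0.0045,"rx":0,"ry":0,"rz":0},{"tx":0.0016,"ty":0.005,"tz":-0.0088,"rx":0,"ry":0,"rz":0},{"tx":0.0016,"ty":0.005,"tz":-0.0088,"rx":0,"ry":0,"rz":0}]'
python3 g.py 32
```

```text
time: 7.35
tcp_pos: [528.4, 94.3, 178.8]
tcp_rot: [-2.789, 0.396, -1.132]
force: [-1.1, -2.0, 3.2]
grip_width: 38.9
t=7.35 F mouth [ 0.3 -0.4  3.9] tau [-0.17 -1.96  0.  ] tcp [ 1.000e-02 -5.200e-01  3.678e+01] turn -0.001 tilt 0.001 w 38.9 q6 0.51
t [ 0.00157  0.00264 -0.00517] r [-9.0e-05 -2.4e-04  6.0e-05]  mm [ 1.25  2.11 -4.13]  deg [-0.02 -0.04  0.01] |4.8 mm 0.0 deg|
```

```bash
python3 -m handwheel '[{"tx":0.0016,"ty":0.0026,"tz":-0.0052,"rx":0,"ry":0,"rz":0},{"tx":0.0025,"ty":0.0056,"tz":-0.0106,"rx":0,"ry":0,"rz":0},{"tx":0.0025,"ty":0.0056,"tz":-0.0106,"rx":0,"ry":0,"rz":0}]'
python3 g.py 26
```

```text
time: 7.72
tcp_pos: [530.0, 98.7, 170.6]
tcp_rot: [-2.79, 0.396, -1.131]
force: [-4.5, -4.9, 9.9]
grip_width: 39.1
t=7.72 F mouth [ 0.4 -2.7 11.6] tau [-1.61 -1.86 -0.07] tcp [ 0.08 -0.42 27.28] turn -0.000 tilt 0.001 w 39.1 q6 0.51
t [ 0.00078  0.00068 -0.00133] r [-7.0e-05 -3.8e-04 -1.6e-04]  mm [ 0.62  0.54 -1.07]  deg [-0.01 -0.07 -0.03] |1.3 mm 0.1 deg|
```

```bash
python3 -m handwheel '[{"tx":0.0004,"ty":0.0003,"tz":-0.0005,"rx":0.0088,"ry":0.0263,"rz":-0.0481},{"tx":0.0004,"ty":0.0003,"tz":-0.0005,"rx":0.0177,"ry":0.0527,"rz":-0.0962},{"tx":0.0004,"ty":0.0003,"tz":-0.0005,"rx":0.0265,"ry":0.079,"rz":-0.1443},{"tx":0.0004,"ty":0.0003,"tz":-0.0005,"rx":0.0354,"ry":0.1053,"rz":-0.1924},{"tx":0.0004,"ty":0.0003,"tz":-0.0005,"rx":0.0354,"ry":0.1053,"rz":-0.1924}]'
python3 g.py 27 -0.7; python3 v.py b1
```

```text
time: 8.35
tcp_pos: [530.7, 97.8, 170.2]
tcp_rot: [3.137, 0.523, -1.904]
force: [-5.3, -9.3, 10.6]
grip_width: 39.0
t=8.35 F mouth [ 3.8 -2.  14.4] tau [-0.95 -3.03  0.03] tcp [ 0.84  0.49 27.31] turn -0.700 tilt 0.001 w 39.0 q6 -0.19
t [-0.00023  0.00125  0.00019] r [ 2.5e-04 -6.0e-05  1.8e-04]  mm [-0.19  1.    0.15]  deg [ 0.04 -0.01  0.03] |1.0 mm 0.1 deg|
8.35 [ 0.19  0.16 -0.34 -0.59 -0.89 -0.19] force [-5.3 -9.3 10.6] F in mouth frame [ 3.8 -2.  14.4] tau [-0.95 -3.03  0.03]
tcp in mouth [ 0.84  0.49 27.31]
t [-0.0063  -0.01682  0.03321] r [-0.03527 -0.10558  0.19319]  mm [ -5.04 -13.46  26.57]  deg [ -6.35 -19.    34.77] |30.2 mm 40.1 deg|
```

View pics/b1_w.png

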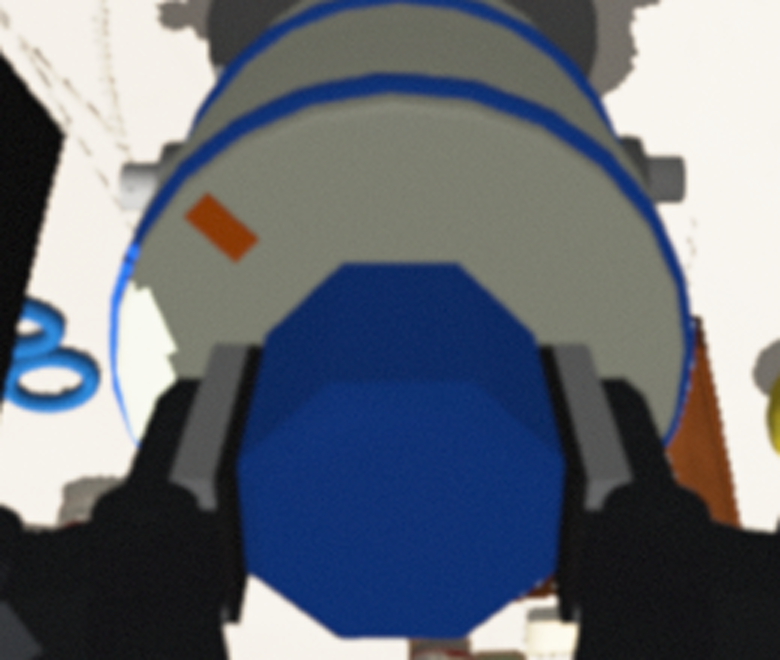

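```bash
python3 -m handwheel '[{"tx":-0.0002,"ty":0.0008,"tz":0,"rx":0.0088,"ry":0.0263,"rz":-0.0481},{"tx":-0.0002,"ty":0.0008,"tz":0,"rx":0.0177,"ry":0.0527,"rz":-0.0962},{"tx":-0.0002,"ty":0.0008,"tz":0,"rx":0.0265,"ry":0.079,"rz":-0.1443},{"tx":-0.0002,"ty":0.0008,"tz":0,"rx":0.0354,"ry":0.1053,"rz":-0.1924},{"tx":-0.0002,"ty":0.0008,"tz":0,"rx":0.0397,"ry":0.1184,"rz":-0.2164},{"tx":-0.0002,"ty":0.0008,"tz":0,"rx":0.0397,"ry":0.1184,"rz":-0.2164}]'
python3 g.py 27 -1.57
```

```text
time: 9.25
tcp_pos: [529.7, 98.3, 170.3]
tcp_rot: [2.753, 0.358, -2.758]
force: [-7.9, -11.2, 13.4]
grip_width: 39.3
t=9.25 F mouth [ 4.7 -3.9 18.2] tau [-2.01 -3.09  0.03] tcp [ 0.64 -0.62 27.27] turn -1.484 tilt 0.001 w 39.3 q6 -0.97
t [0.001   0.00057 0.00011] r [ 0.00472  0.01278 -0.02378]  mm [0.8  0.46 0.09]  deg [ 0.85  2.3  -4.28] |0.9 mm 4.9 deg|
```

```bash
python3 -m handwheel '[{"tx":0.0006,"ty":0.0003,"tz":0,"rx":0.0027,"ry":0.0079,"rz":-0.0144},{"tx":0.0006,"ty":0.0003,"tz":0,"rx":0.0053,"ry":0.0158,"rz":-0.0289},{"tx":0.0006,"ty":0.0003,"tz":0,"rx":0.0053,"ry":0.0158,"rz":-0.0289}]'
python3 g.py 27 -1.67
```

```text
time: 9.62
tcp_pos: [529.4, 98.5, 170.3]
tcp_rot: [2.719, 0.316, -2.859]
force: [-11.6, -13.0, 15.3]
grip_width: 39.3
t=9.62 F mouth [ 6.2 -6.8 21.3] tau [-2.92 -3.15  0.13] tcp [ 0.58 -0.91 27.2 ] turn -1.588 tilt 0.002 w 39.3 q6 -1.08
t [0.00131 0.00036 0.00015] r [ 0.00452  0.01181 -0.02283]  mm [1.05 0.29 0.12]  deg [ 0.81  2.13 -4.11] |1.1 mm 4.7 deg|
```

```bash
python3 -m handwheel '[{"tx":-0.0011,"ty":-0.0004,"tz":0.0001,"rx":0.0027,"ry":0.0079,"rz":-0.0144},{"tx":-0.0011,"ty":-0.0004,"tz":0.0001,"rx":0.004,"ry":0.0119,"rz":-0.0217},{"tx":-0.0011,"ty":-0.0004,"tz":0.0001,"rx":0.004,"ry":0.0119,"rz":-0.0217}]'
python3 g.py 27 -1.67; python3 v.py b2
```

```text
time: 10.0
tcp_pos: [529.6, 98.4, 170.3]
tcp_rot: [2.697, 0.285, -2.933]
force: [-6.9, -10.5, 10.9]
grip_width: 39.5
t=10.00 F mouth [ 5.1 -3.2 15.5] tau [-1.57 -3.1   0.38] tcp [ 0.61 -0.73 27.3 ] turn -1.666 tilt 0.001 w 39.5 q6 -1.15
t [1.13e-03 5.10e-04 6.00e-05] r [ 0.00059  0.00053 -0.00106]  mm [0.9  0.41 0.04]  deg [ 0.11  0.1  -0.19] |1.0 mm 0.2 deg|
10.0 [ 0.19  0.16 -0.34 -0.59 -0.89 -1.15] force [ -6.9 -10.5  10.9] F in mouth frame [ 5.1 -3.2 15.5] tau [-1.57 -3.1   0.38]
tcp in mouth [ 0.61 -0.73 27.3 ]
t [-0.00494 -0.01756  0.03307] r [-0.08414 -0.25111  0.45946]  mm [ -3.95 -14.05  26.46]  deg [-15.15 -45.2   82.7 ] |30.2 mm 95.5 deg|
```

View pics/b2_w.png

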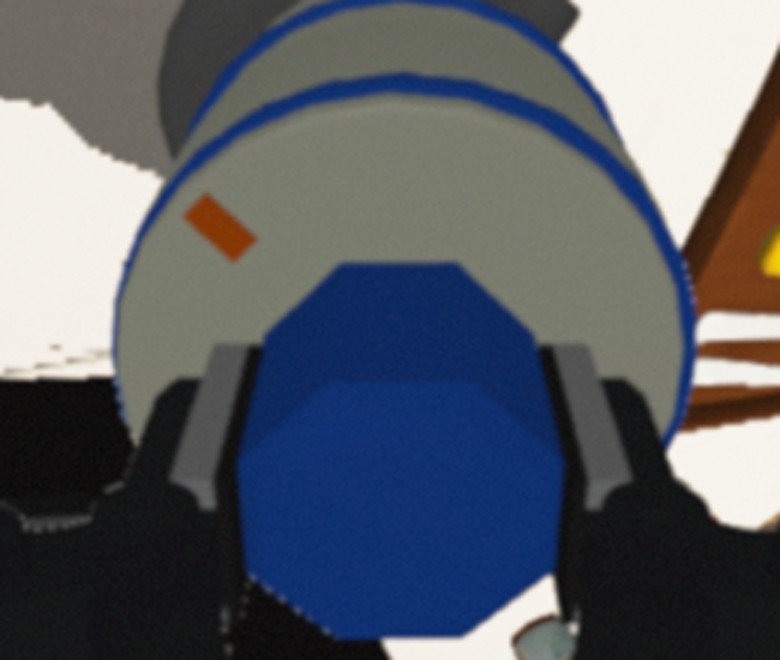

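```bash
python3 -m handwheel '[{"tx":-0.0004,"ty":-0.0002,"tz":0.0001,"rx":0.0027,"ry":0.0079,"rz":-0.0144},{"tx":-0.0004,"ty":-0.0002,"tz":0.0001,"rx":0.0035,"ry":0.0105,"rz":-0.0192},{"tx":-0.0004,"ty":-0.0002,"tz":0.0001,"rx":0.0035,"ry":0.0105,"rz":-0.0192}]'
python3 g.py 27 -1.67; python3 v.py b3
```

```text
time: 10.52
tcp_pos: [530.2, 98.2, 170.4]
tcp_rot: [2.682, 0.257, -2.995]
force: [-3.5, -8.9, 5.6]
grip_width: 39.0
t=10.53 F mouth [ 5.4 -0.5  9.7] tau [-0.31 -3.3   2.38] tcp [ 0.59 -0.12 27.38] turn -1.732 tilt 0.003 w 39.0 q6 -1.22
t [ 4.2e-04  7.9e-04 -4.0e-05] r [-0.00243 -0.00903  0.01728]  mm [ 0.34  0.63 -0.03]  deg [-0.44 -1.63  3.11] |0.7 mm 3.5 deg|
10.525 [ 0.19  0.16 -0.34 -0.59 -0.89 -1.22] force [-3.5 -8.9  5.6] F in mouth frame [ 5.4 -0.5  9.7] tau [-0.31 -3.3   2.38]
tcp in mouth [ 0.59 -0.12 27.38]
t [-0.00565 -0.01728  0.03298] r [-0.08757 -0.26049  0.47782]  mm [ -4.52 -13.83  26.38]  deg [-15.76 -46.89  86.01] |30.1 mm 99.2 deg|
```

View pics/b3_w.png

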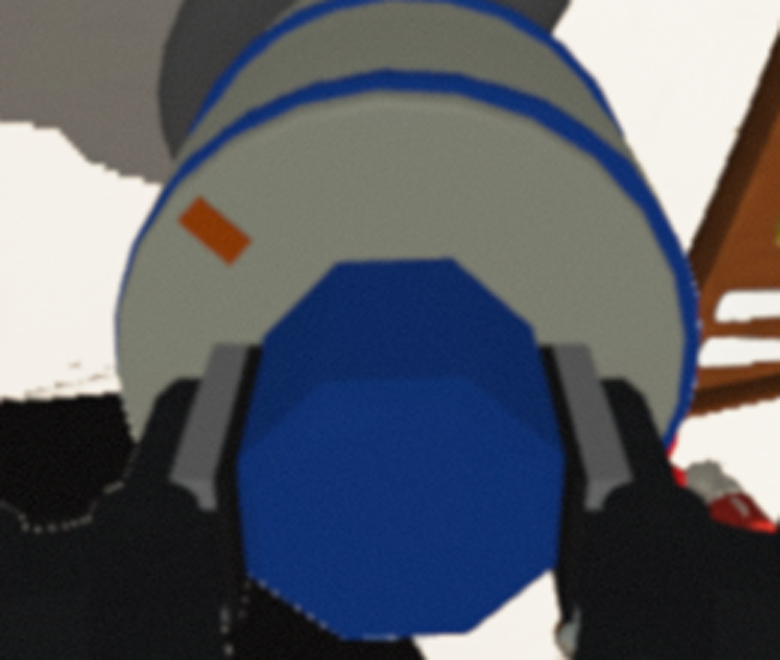

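```bash
python3 -m handwheel '[{"tx":0,"ty":0,"tz":0,"rx":-0.0022,"ry":-0.0066,"rz":0.012},{"tx":0,"ty":0,"tz":0,"rx":-0.0022,"ry":-0.0066,"rz":0.012}]'
python3 g.py 34.5 -1.69
python3 -m handwheel '[{"tx":-0.0006,"ty":-0.0018,"tz":0.0032,"rx":0,"ry":0,"rz":0},{"tx":-0.0012,"ty":-0.0036,"tz":0.0065,"rx":0,"ry":0,"rz":0},{"tx":-0.0012,"ty":-0.0036,"tz":0.0065,"rx":0,"ry":0,"rz":0}]'
python3 g.py 34.5 -1.69
```

```text
time: 10.92
tcp_pos: [530.4, 98.5, 170.5]
tcp_rot: [2.691, 0.276, -2.958]
force: [-2.6, -7.9, 7.2]
grip_width: 39.2
t=10.93 F mouth [ 3.6  0.  10.4] tau [-0.01 -2.82  0.33] tcp [ 0.26  0.04 27.25] turn -1.691 tilt 0.002 w 39.2 q6 -1.18
t [-0.0014  -0.00401  0.00801] r [0.00029 0.00035 0.00074]  mm [-1.12 -3.21  6.4 ]  deg [0.05 0.06 0.13] |7.3 mm 0.2 deg|
time: 11.3
tcp_pos: [529.4, 95.8, 175.4]
tcp_rot: [2.69, 0.275, -2.959]
force: [0.8, -6.1, 0.9]
grip_width: 39.3
t=11.30 F mouth [4.3 2.7 3.6] tau [ 1.11 -3.38  0.3 ] tcp [ 0.24 -0.05 32.9 ] turn -1.693 tilt 0.002 w 39.3 q6 -1.18
t [-0.00017 -0.00073  0.00188] r [1.20e-04 5.00e-05 1.08e-03]  mm [-0.14 -0.58  1.5 ]  deg [0.02 0.01 0.19] |1.6 mm 0.2 deg|
```

```bash
python3 -m handwheel '[{"tx":-0.0002,"ty":-0.0007,"tz":0.0019,"rx":0,"ry":0,"rz":0},{"tx":-0.0002,"ty":-0.0007,"tz":0.0019,"rx":0,"ry":0,"rz":0}]'
python3 g.py 34.5 -1.69; python3 v.py c1
```

```text
time: 11.55
tcp_pos: [529.2, 95.3, 176.3]
tcp_rot: [2.69, 0.274, -2.96]
force: [2.7, -5.3, -3.7]
grip_width: 38.8
t=11.55 F mouth [ 5.5  4.3 -1.1] tau [ 1.68 -3.55  0.36] tcp [ 0.25 -0.17 34.  ] turn -1.693 tilt 0.002 w 38.8 q6 -1.19
t [ 0.00018 -0.00011  0.0007 ] r [ 0.00014 -0.00012  0.00115]  mm [ 0.15 -0.08  0.56]  deg [ 0.03 -0.02  0.21] |0.6 mm 0.2 deg|
11.55 [ 0.19  0.15 -0.33 -0.59 -0.9  -1.19] force [ 2.7 -5.3 -3.7] F in mouth frame [ 5.5  4.3 -1.1] tau [ 1.68 -3.55  0.36]
tcp in mouth [ 0.25 -0.17 34.  ]
t [-0.0044  -0.01373  0.0256 ] r [-0.08599 -0.25492  0.46704]  mm [ -3.52 -10.99  20.48]  deg [-15.48 -45.88  84.07] |23.5 mm 97.0 deg|
```

View pics/c1_w.png

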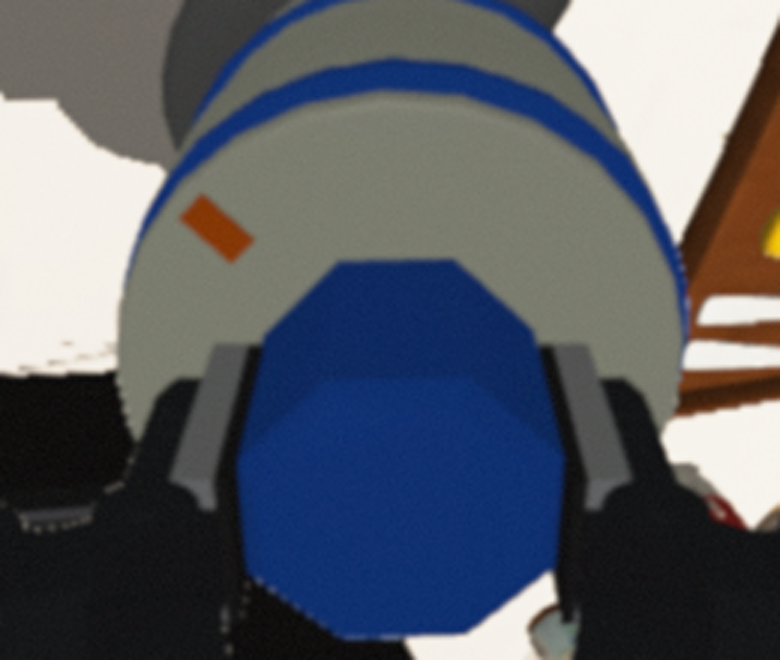

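```bash
python3 -m handwheel '[{"tx":0,"ty":0,"tz":0,"rx":0,"ry":0,"rz":0},{"tx":0,"ty":0,"tz":0,"rx":0,"ry":0,"rz":0},{"tx":0,"ty":0,"tz":0,"rx":0,"ry":0,"rz":0},{"tx":0,"ty":0,"tz":0,"rx":0,"ry":0,"rz":0}]' -1
python3 -m handwheel '[{"tx":-0.008,"ty":-0.0237,"tz":0.0433,"rx":0,"ry":0,"rz":0},{"tx":-0.02,"ty":-0.0592,"tz":0.1083,"rx":0,"ry":0,"rz":0},{"tx":-0.0299,"ty":-0.0889,"tz":0.1624,"rx":0,"ry":0,"rz":0},{"tx":-0.0299,"ty":-0.0889,"tz":0.1624,"rx":0,"ry":0,"rz":0},{"tx":-0.0299,"ty":-0.0889,"tz":0.1624,"rx":0,"ry":0,"rz":0}]'
python3 - <<'E'
from h import *; import pickle
s=observe(); c=cam("wrist"); sc=cam("scene"); M=mframe()
print(s["time"],s["force"],s["grip_width"],(M.T@(s["tcp_pos"]-MOUTH)).round(1)); pickle.dump((s,c,0,sc),open("d1.pkl","wb"))
p=wproj(c,[MOUTH+32*M[:,2]],s)[0].astype(int); print(p-[65,55]); crop(c["img"],p[0]-65,p[1]-55,p[0]+65,p[1]+55,6,"pics/d1_w.png")
cv2.imwrite("pics/d1_s.png",sc["img"][:,:,::-1])
E
```

```text
time: 12.2
tcp_pos: [528.6, 96.2, 176.9]
tcp_rot: [2.689, 0.274, -2.959]
force: [-0.0, 0.3, -0.4]
grip_width: 85.6
time: 12.82
tcp_pos: [504.4, 25.0, 306.5]
tcp_rot: [2.688, 0.274, -2.96]
force: [-0.3, -0.7, -0.3]
grip_width: 85.2
12.825 [-0.2584612  -0.65262565 -0.30791179] 85.1749700876031 [ -0.3  -1.2 184. ]
[257 171]
```

View pics/d1_w.png

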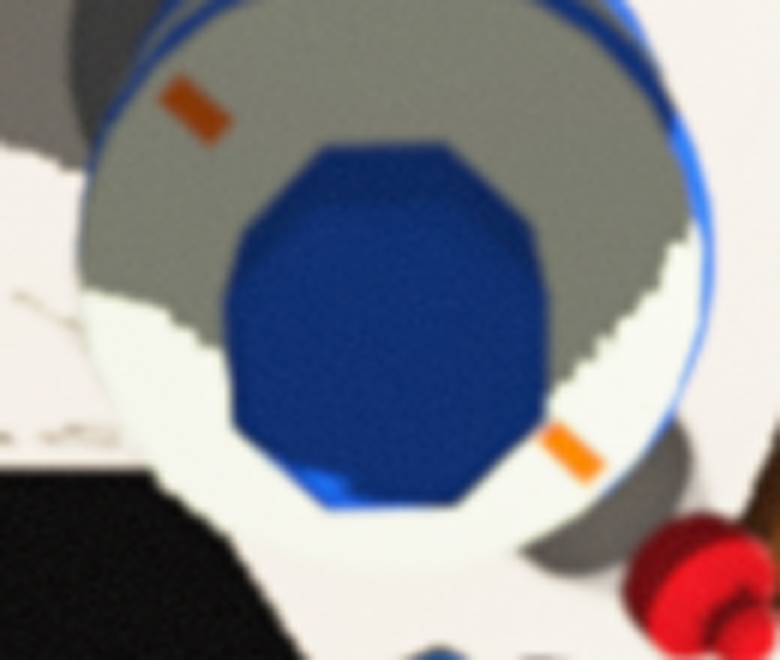

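View pics/d1_s.png

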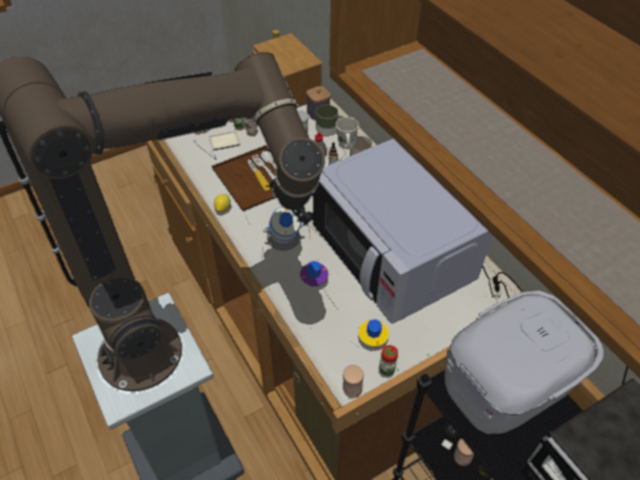

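```bash
python3 - <<'E'
from h import *; import pickle
s,c,_,_=pickle.load(open("d1.pkl","rb")); M=mframe(); zm=M[:,2]
Q=lambda p:((p[0]+.5)/6-.5+257,(p[1]+.5)/6-.5+171)
def at(p,h):
    o,d=wray(c,Q(p),s); b=MOUTH+h*zm; return M.T@(o+d*((b-o)@zm)/(d@zm)-MOUTH)
for h in (6,13,21):
    m=[at(p,h)[:2] for p in ((196,110),(573,452))]; d=m[0]-m[1]
    A=np.array([at(p,h)[:2] for p in ((80,260),(690,215),(390,570),(120,400),(600,500),(170,50))]); x=np.linalg.lstsq(np.c_[2*A,np.ones(len(A))],(A**2).sum(1),rcond=None)[0]
    print(h,"mid",(m[0]+m[1])/2,"sep",np.linalg.norm(d),"turn",np.arctan2(-d[0],d[1])-PHI,"flange",x[:2],np.sqrt(x[2]+x[:2]@x[:2]))
    g=[at(p,h+38)[:2] for p in ((225,310),(547,310))]; print("   grip top width",np.linalg.norm(g[0]-g[1]),(g[0]+g[1])/2)
E
```

```text
6 mid [0.37011346 0.73366954] sep 73.5748578567358 turn -1.6659588067010682 flange [0.36741712 0.0399477 ] 44.245265627073
   grip top width 40.08861940434841 [ 4.4812499  -5.34326103]
13 mid [ 1.39996432 -0.93126191] sep 71.88124691313595 turn -1.6659588067010676 flange [ 1.39733005 -1.60901505] 43.22678909512504
   grip top width 39.034044975499 [ 5.55002015 -7.08609184]
21 mid [ 2.57693673 -2.8340407 ] sep 69.94569154902186 turn -1.6659588067010673 flange [ 2.5743734 -3.4935439] 42.06281591575598
   grip top width 37.82881705681396 [ 6.77147186 -9.07789849]
```

```bash
python3 - <<'E'
from h import *
s=observe(); print(s["time"],s["force"],s["qd"].round(4)); print(workorder.job_done())
E
```

```text
12.925 [-0.27671044  0.42912633 -0.17731312] [ 0.0029  0.007   0.001   0.0039 -0.0018 -0.0013]
the job is handed in; nothing more can be done
None
```

The cap is back on the leaning housing and, by every check I made, locked. I handed the job in at 12.9 s of the 72 s allowed, and no verdict was reported.

**What I did:** I gripped the white-flanged cap by its blue grip and tilted it onto the barrel's axis. I fed the lugs through the slots and pressed it in until the flange met the collar. I turned it clockwise until it hit the stop, eased off a little, let it spring up, opened the jaws and backed away.

**Last checks:**
- **Pressed in:** the grip point was about 25 mm out from the mouth, assuming the jaws held it 2.5 mm off the tool centre.
- **Stop reached:** torque about the barrel's axis jumped to 2.4 N m, and the cap slipped about 2° in the jaws. I backed off about 2.5° before letting it rise.
- **Locked:** I raised the grip point to about 31.8 mm (locked is 32 mm). There the axial push fell from about +10 N to −1 N, so the notches were holding the cap against the spring.
- **After release:** the last wrist picture puts the orange marks about 95° clockwise of the slot line. That is a little over a quarter turn, within the play of the slots and my slot-angle estimate. The cap was centred within about 2 mm.
- **Arm and surroundings:** the arm was clear with no contact force. In the last overview picture the soy pot was hidden behind the arm. The wrist picture shows its red top near the housing, and the other bystanders looked in place. I did not measure their positions.

**What disagreed:** the wrist camera made some things look 2 to 3% too small, and my mouth position was off by under 1 mm sideways. I allowed for that by feel. I did not turn the cap back to test the lock.

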